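# Stack the step-down collars on a nebuliser stand's spigot

## Robot

A 6-joint arm with a two-finger parallel gripper is mounted at the origin on the work surface. World frame = base frame: x ahead of the robot, y to its left, z up, the work surface at z = 0. Lengths are in mm, angles in rad, forces in N, time in s.
With the tool pointing down it reaches from about 350 to 775 mm from the base axis. Payload 7.3 kg.
Tool frame: the origin (TCP) lies at the very end of the fingers, on their centre line; the grasp point (between the pads) lies grip_point_offset behind it (grip_point_offset is the distance from the TCP to the grasp point, in mm); x points along the fingers, z is the direction in which the jaws open and shut, and the axes are right-handed (so a half turn about x gives the same grasp; the last joint's range is limited). The gripper opens to 92 mm and grips with 3 to 60 N. Pads are 19 mm wide; open, the fingers measure 130 mm over their backs; the gripper's body (75 mm by 190 mm) begins 47 mm behind the grasp point.
Start: joints at [1.07, 0.342, 1.524, -0, 1.275, -0.146], TCP at [182.373, 492.326, 226.741] pointing down, gripper open.
Joint ranges: [-2.53, 2.53], [-0.77, 2.02], [0.04, 2.7], [-1, 4.14], [0.28, 2.66], [-3.11, 3.11]. Speed limits (rad/s): [2.57, 2.57, 3.14, 3.14, 3.14, 3.14].

## Interface

Orientations are given as [roll, pitch, yaw] about the fixed x, y, z axes, in that order (R = Rz(yaw) Ry(pitch) Rx(roll)).
In Python, from plant import * gives the robot as it stands.
- The arm moves only by the tool send_rows, never from a script. Its argument "series" is text: rows parted by semicolons, each of 5 numbers parted by spaces: the gripper's target within -1 to 1 (fully open at 1, half-way at 0, shut at -1), then the shift along the tool's x, y, z in units of 30 mm (1.0 is 30 mm), then the turn about the tool's x in units of 5 degrees (1.0 is 5 degrees). A call has 1 to 8 rows; each row is the pose to reach, as a shift and turn from the pose commanded when the call began, along the tool's axes at that moment; what a row does not reach only later rows make up. A row lasts 1/8 s, in which the tool goes at most 62.5 mm and 10.7 degrees, less where a joint would pass 70% of its speed; a pose out of reach is approached as far as the arm can. A call with a gripper value outside its range is refused whole. The fingers move at their own pace and stop on an object; the grip force is fixed at half the most. Time passes only in rows, so rows that repeat a pose let the fingers close. It gives the time, the measured TCP pose, the force and the opening at its end, in the units of the state.
- get_obs(): the state, without advancing time (a new reading comes with each control period).
- capture(name): name is "side" or "top"; returns a dict with "pixels" (384x512x3 uint8, red, green, blue), "mtx" (3x3 intrinsics, pixels), "k1" (the pictures are not rectified: a ray, as slopes to the right and down, at radius r is drawn at 1 + k1 r^2 times it, then the intrinsics apply), "R" (3x3) and "t" (3): a world point X has camera coordinates R X + t. Camera axes: x right, y down, z forward; pixel columns grow to the right and rows downward; lengths in mm; the calibration is good to about 2 mm. A picture is of the moment at which its call begins. There is no depth.
- close_job(): hands the job in, once; it reports no verdict.
Trained networks look in a picture, given as the dict that the camera call returned (one of the last four; its "shot" number tells which), for a name from the list of things; names that differ only in an ending like _2 or _b are one class to them, and where a whole thing is asked for, a point or a joint stands for the part that bears it (a point fixed in the world has none). Each returns a list of dicts, best first, with "score" (0 to 1); they miss things now and then, are a little off and sometimes report something else, mostly with a low value. They report only what shows in the picture. A call takes as long as a camera call. They do not tell look-alikes from the thing itself.
- cut_out(picture, thing): "pixels" (384x512 bool, what is visible of it).
- place_of(picture, thing): "point" ([x, y, z] in mm, in world coordinates, good to about 4 mm: a listed point, or the origin of a listed thing).
The state is a dict: "time": time; "joint_positions": joint angles; "dq": joint speeds; "tau": joint torques, N m; "tool_pos": TCP position; "tcp_rot": TCP orientation; "contact_force": force on the tool from outside, world axes, zero at the start; "moment": the same for the moment, N m; "grip_width": finger opening in mm.
Only numpy, scipy, OpenCV 4.12 (cv2) and the standard library are available. Lean on these libraries where they do the work, as an engineer would, in place of code of your own. Each camera call takes 0.05 s, during which the arm holds its last target.

## Task

Put the washed nebuliser stand back together: take the three plastic collars from the steel tray and thread them over the spigot of the stand's foot, the widest first, then the middle one, then the narrowest on top, each sitting flat and fully down on the one below it. Leave the hand-rub dispenser and the lidded cup standing where they are.

Things in the scene. Friction and masses are not known exactly. Their poses are not given: they have to be found in the camera images.
- seat (a point): Stand foot, fixed to the table: white plastic disc, 120 mm diameter, 14 mm tall, with an upright steel spigot in its middle. The spigot is 24 mm in diameter, rises 56 mm above the disc's top and its last 7 mm taper to 12 mm diameter. This point is where the spigot's axis meets the top of the disc (14 mm above the table); z is up along the spigot. The stacked collars reach 48 mm up the spigot.
- tray_floor (a point): Shallow steel tray, fixed to the table, 150 mm by 360 mm, wall 3 mm thick, rim 10 mm above the table. This point is the centre of its inner floor, 3 mm above the table; x runs along its short side, y along its long side. The collars lie in a row along y, their centres about 115 mm apart.
- wide_center (a point): Widest collar: white plastic ring, 62 mm outside diameter, 20 mm thick, plain straight bore of 27 mm diameter; both faces alike; lies flat on the tray. This point is on its axis, half-way up its thickness; z is the ring's axis. About 66 g.
- middle_center (a point): Middle collar: white plastic ring, 50 mm outside diameter, 16 mm thick, plain straight bore of 27 mm diameter; both faces alike; lies flat on the tray. This point is on its axis, half-way up its thickness; z is the ring's axis. About 32 g.
- narrow_center (a point): Narrowest collar: white plastic ring, 38 mm outside diameter, 12 mm thick, plain straight bore of 27 mm diameter; both faces alike; lies flat on the tray. This point is on its axis, half-way up its thickness; z is the ring's axis. About 14 g.
- dispenser: Bystander: white hand-rub bottle with a pump head, 58 by 85 mm and 188 mm tall, loose. Origin at the centre of its underside.
- cup: Bystander: pale cup with a white lid and short spout, 78 mm diameter, 103 mm tall, loose. Origin at the centre of its underside.
Things that resemble listed ones, but are neither listed nor needed, are in the scene too. What is shaped like the part that bears middle_center but blue is not meant.

How it is judged:
By the outcome, as a careful person would: the job done as asked, in the order asked, and still so for the second after the job is handed in, with the robot touching nothing.
It also fails if it takes over 72 s, if anything falls off the work surface, if the arm or the gripper's body presses on something with over 40 N, if the wrist force passes 120 N, or if a joint passes its speed limit or range.

## Working session

There is one attempt and no reset: what is moved stays moved. The work goes in short steps, Python scripts to look and compute and a tool call to move; the robot and the scene stay as the last step left them, time stands still between calls to the robot, and variables do not carry over. Pictures are saved under pics/ and viewed, and the job is handed in when it is done.

Besides the shell and the picture viewer there is one more tool, called after "Emit:" as name(argument=value, ...) on one line, values as JSON. send_rows: Moves the arm, as the interface text tells. Its arguments: {"type":"object","properties":{"series":{"type":"string"}},"required":["series"]}

```bash
ls; mkdir -p pics
python3 - <<'E'
from plant import *
import cv2
o=get_obs(); print({k:o[k] for k in('time','tool_pos','tcp_rot','grip_width','contact_force')})
print([k for k in globals() if 'grip' in k], globals().get('grip_point_offset'))
for n in('top','side'):
    c=capture(n); cv2.imwrite(f'pics/{n}0.png',c['pixels'][:,:,::-1])
    print(n,c['mtx'].tolist(),c['k1'],c['R'].tolist(),c['t'].tolist())
    for t in('seat','tray_floor','wide_center','middle_center','narrow_center','dispenser','cup'):
        print(t,[(r['point'],r['score']) for r in place_of(c,t)])
E
```

```text
pics
{'time': 0.0, 'tool_pos': array([182.17864854, 491.96337295, 226.05546846]), 'tcp_rot': array([ 3.0134214 ,  1.56930358, -2.05371687]), 'grip_width': 91.78180083515673, 'contact_force': array([-0.24736124,  0.42877642,  0.21889358])}
['grip_point_offset'] 18.8
top [[406.4499277395432, 0.0, 254.67310629982708], [0.0, 406.4499277395432, 188.91128367795366], [0.0, 0.0, 1.0]] -0.060058508697714605 [[0.022145890227710536, -0.9997544581868253, 0.0007634668231964128], [-0.9980531445059797, -0.02215272679817266, -0.058302465103389906], [0.05830506228234958, 0.0005291795285674198, -0.9982986725831495]] [-129.07026229715413, 620.8270134421413, 1016.6882417404146]
seat [([575.9, 184.3, 17.0], 0.76)]
tray_floor [([540.1, -223.2, 3.9], 0.66)]
wide_center [([533.7, -106.1, 6.8], 0.64)]
middle_center [([684.7, -453.9, 9.4], 0.67), ([562.7, -341.0, 16.3], 0.53), ([476.1, -480.8, 7.4], 0.53), ([699.2, -292.9, 6.9], 0.49)]
narrow_center [([547.0, -224.5, 14.3], 0.53)]
dispenser [([576.0, -485.7, 1.7], 0.79)]
cup [([790.1, 8.4, -3.5], 0.87)]
side [[406.7165594494268, 0.0, 259.6164142653247], [0.0, 406.7165594494268, 191.97423170037615], [0.0, 0.0, 1.0]] -0.04831700133230377 [[0.925022868220556, -0.37973576023185884, 0.011551868686423477], [-0.26229953622103847, -0.6603580479516193, -0.703652045974255], [0.2748302140726967, 0.6478641839974326, -0.7104508093640942]] [-636.6571354395822, 114.15946863369172, 1068.8607653426557]
seat [([574.5, 183.7, 13.6], 0.69)]
tray_floor [([543.1, -221.8, 0.9], 0.84), ([553.4, -219.8, 8.0], 0.57)]
wide_center [([536.7, -104.9, 17.3], 0.68)]
middle_center [([477.1, -474.8, 6.4], 0.8), ([560.1, -336.0, 9.7], 0.74), ([685.2, -455.8, 6.0], 0.69), ([702.6, -288.7, 6.6], 0.6)]
narrow_center [([552.9, -220.2, 9.5], 0.7)]
dispenser [([575.4, -492.4, -0.4], 0.62)]
cup [([794.4, 2.7, 3.2], 0.67)]
```

View pics/top0.png

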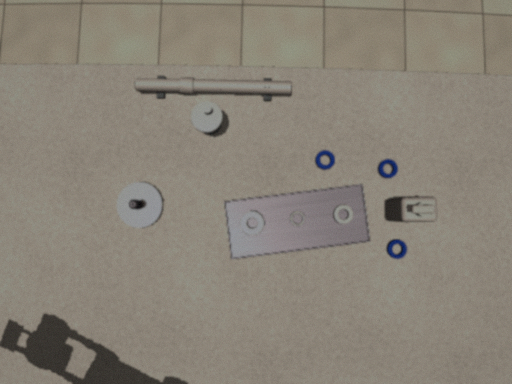

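View pics/side0.png

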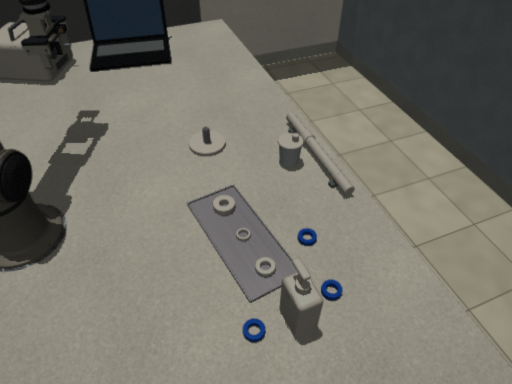

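The top view shows the foot at (139,204). In the tray are the wide collar at (252,223), the narrow one at (297,217) and the middle one at (344,214). The three blue rings outside the tray are the look-alikes. The side view agrees, so next I'll refine the positions from silhouettes.

```bash
cat > h.py <<'E'
import numpy as np, cv2
from plant import *
from scipy.optimize import least_squares
def proj(c,X):
    P=np.atleast_2d(X)@np.array(c['R']).T+np.array(c['t']); s=P[:,:2]/P[:,2:]
    k=1+c['k1']*(s**2).sum(1,keepdims=True); m=np.array(c['mtx'])
    return s*k*[m[0,0],m[1,1]]+[m[0,2],m[1,2]]
A=np.linspace(0,2*np.pi,90,endpoint=False)
def cyl(x,y,z0,z1,r):
    return np.vstack([np.c_[x+r*np.cos(A),y+r*np.sin(A),0*A+z] for z in(z0,z1)])
def cen(c,x,y,z0,z1,r):
    h=cv2.convexHull(proj(c,cyl(x,y,z0,z1,r)).astype(np.float32)); m=cv2.moments(h)
    return np.array([m['m10'],m['m01']])/m['m00'], m['m00']
def fit(c,mask,z0,z1,r,g):
    cs,_=cv2.findContours(mask.astype(np.uint8),cv2.RETR_EXTERNAL,cv2.CHAIN_APPROX_NONE)
    k=max(cs,key=cv2.contourArea); h=cv2.convexHull(k)
    f=np.zeros(mask.shape,np.uint8); cv2.fillPoly(f,[h],1); ys,xs=np.nonzero(f)
    t=np.array([xs.mean(),ys.mean()])
    s=least_squares(lambda p:cen(c,p[0],p[1],z0,z1,r)[0]-t,g)
    return s.x,len(xs),cen(c,*s.x,z0,z1,r)[1]
E
python3 - <<'E'
from h import *
G=dict(wide_center=(535,-105,20,31),middle_center=(561,-338,16,25),narrow_center=(549,-222,12,19))
for n in('top','side'):
    c=capture(n)
    for k,(x,y,h,r) in G.items():
        for m in cut_out(c,k):
            if m['pixels'].sum()==0: continue
            p,a,b=fit(c,m['pixels'],3,3+h,r,(x,y)); print(n,k,m['score'],p.round(1),a,round(b))
    for m in cut_out(c,'dispenser')+cut_out(c,'cup'): print(m['score'],m['pixels'].sum())
    try: print([ (m['score'],m['pixels'].sum()) for m in cut_out(c,'seat')])
    except Exception as e: print(e)
    # foot
    pr=proj(c,[[575,184,14],[575,184,70]]).round(1); print(pr.tolist())
    u,v=pr[0].astype(int); crop=c['pixels'][v-45:v+45,u-45:u+45,::-1]
    cv2.imwrite(f'pics/foot_{n}.png',cv2.resize(crop,None,fx=6,fy=6,interpolation=cv2.INTER_NEAREST))
    np.save(f'{n}.npy',c['pixels'])
    u,v=proj(c,[[545,-222,10]])[0].astype(int); crop=c['pixels'][v-70:v+70,u-80:u+80,::-1]
    cv2.imwrite(f'pics/tray_{n}.png',cv2.resize(crop,None,fx=4,fy=4,interpolation=cv2.INTER_CUBIC))
E
```

```text
top wide_center 0.79 [ 538.8 -109.3] 519 475
top middle_center 0.61 [ 565.8 -342. ] 323 324
top middle_center 0.61 [ 703.6 -292.1] 323 318
top middle_center 0.52 [ 684.5 -455.6] 326 328
0.9 1267
0.33 906
0.64 844
[(0.58, np.int64(1661))]
[[137.5, 205.3], [130.9, 204.9]]
side wide_center 0.6 [ 535.1 -106.5] 359 391
side middle_center 0.85 [ 476.  -481.7] 402 467
side middle_center 0.84 [ 563.3 -339. ] 342 349
side middle_center 0.67 [ 701.5 -293. ] 284 299
side middle_center 0.58 [ 683.1 -457.8] 368 390
side narrow_center 0.65 [ 549.2 -220.7] 136 169
side narrow_center 0.58 [563.8  90.8] 861 111
0.84 2377
0.63 701
[(0.98, np.int64(757))]
[[206.6, 140.9], [205.2, 127.0]]
```

View pics/foot_top.png

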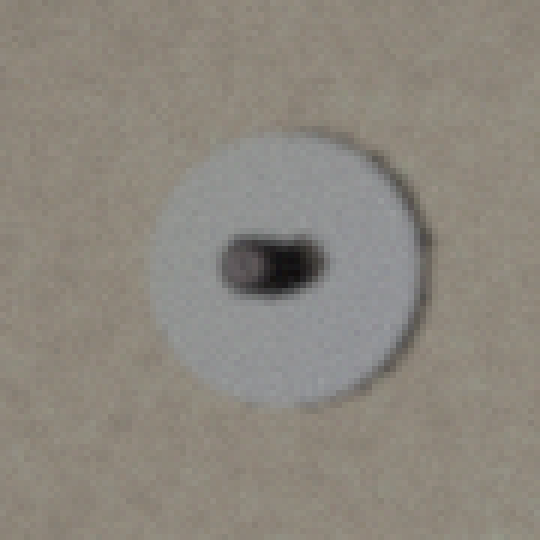

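View pics/foot_side.png

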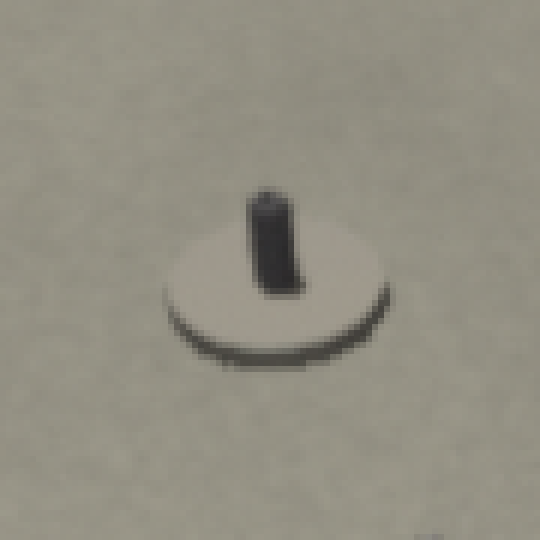

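View pics/tray_top.png

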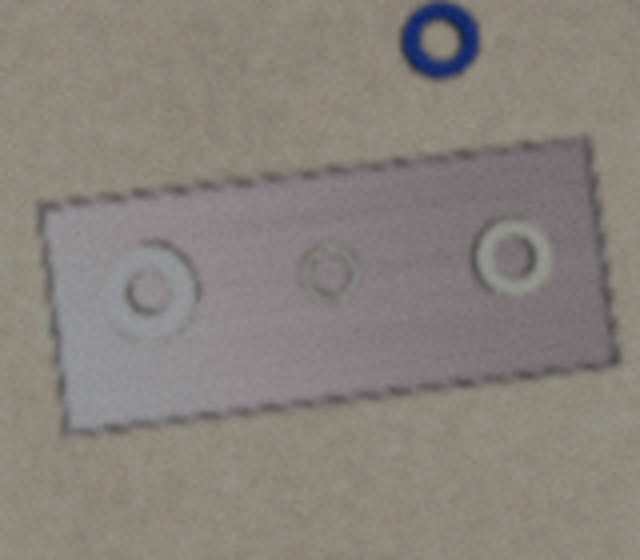

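Top crop: disc centred near (285,268), spigot tip at (245,262). Side crop: spigot from (268,195) down to (283,290). The narrow collar has weak contrast at (328,272) in the tray crop. Next I'll fit the foot.

Run:
```python
from h import *
for n in('top','side'):
    c=capture(n); m=cut_out(c,'seat')[0]['pixels']
    p=c['pixels'].astype(float); u,v=proj(c,[[575,184,14]])[0].astype(int)
    g=cv2.GaussianBlur(p,(0,0),0.7)
    sat=g[...,0]-g[...,2]; br=g.mean(2)
    print(n,'disc br/sat',br[v+12,u-5],sat[v+12,u-5],'bg',br[v+35,u],sat[v+35,u])
    M=np.zeros(br.shape,bool)
    bb=br[v+12,u-5];bg=br[v+35,u]
    sd,sb=sat[v+12,u-5],sat[v+35,u]
    d=(br-bg)*(bb-bg)+(sat-sb)*(sd-sb) > 0.5*((bb-bg)**2+(sd-sb)**2)
    M[v-40:v+40,u-40:u+40]=d[v-40:v+40,u-40:u+40]
    M=cv2.morphologyEx(M.astype(np.uint8),cv2.MORPH_OPEN,np.ones((3,3)))
    print('thr',fit(c,M,14,14,60,(575,184)),'cut',fit(c,m,0,14,60,(575,184)))
    # spigot: dark tip/axis
    dk=np.zeros_like(M); dk[v-25:v+15,u-15:u+15]=(br<bg*0.62)[v-25:v+15,u-15:u+15]
    im=p[...,::-1].copy(); im[dk>0]=(0,0,255); cs,_=cv2.findContours(M,0,1); cv2.drawContours(im,cs,-1,(0,255,0),1)
    ys,xs=np.nonzero(dk); print('dark',xs.mean(),ys.mean(),xs.min(),xs.max(),ys.min(),ys.max())
    for x,y in((575,184),(577,182),(577,180)): print(proj(c,[[x,y,14],[x,y,70]]).round(1).tolist())
    cv2.imwrite(f'pics/footM_{n}.png',cv2.resize(im[v-45:v+45,u-45:u+45],None,fx=6,fy=6,interpolation=cv2.INTER_NEAREST))
```

```text
top disc br/sat 148.73543137308977 -2.2638664679517433 bg 133.98557497532389 19.65572854702502
thr (array([577.03903238, 181.70575467]), 1606, 1703.5159364048159) cut (array([578.61141171, 180.86266027]), 1783, 1753.6602956479182)
dark 137.8989898989899 203.74747474747474 131 144 200 208
[[137.5, 205.3], [130.9, 204.9]]
[[138.3, 204.6], [131.8, 204.1]]
[[139.1, 204.6], [132.6, 204.1]]
side disc br/sat 129.649687524772 13.984527964160279 bg 144.26182226496 17.063965660137058
thr (array([566.1293144 , 141.64586572]), 457, 695.9634077521041) cut (array([572.7297792 , 186.11129356]), 801, 769.464385986561)
dark 206.88513513513513 140.8310810810811 193 220 127 154
[[206.6, 140.9], [205.2, 127.0]]
[[207.4, 141.1], [206.0, 127.2]]
[[207.5, 141.5], [206.2, 127.6]][ WARN:0@1.385] global loadsave.cpp:1063 imwrite_ Unsupported depth image for selected encoder is fallbacked to CV_8U.
```

View pics/footM_top.png

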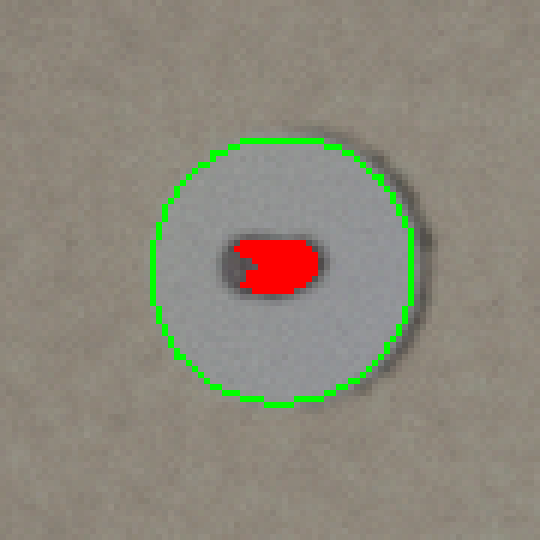

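View pics/footM_side.png

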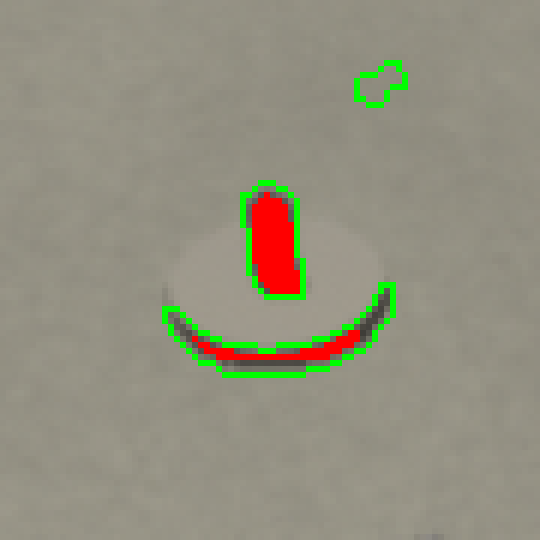

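```bash
cat >> h.py <<'E'
from scipy.spatial.transform import Rotation as Ro
def st():
    P=[];Q=[]
    o=get_obs(); R=Ro.from_euler('xyz',o['tcp_rot']).as_matrix(); return o,R
def go(*targets):
    o,R=st(); print('t',o['time'],'tcp',o['tool_pos'].round(2),'F',o['contact_force'].round(2),'w',round(o['grip_width'],2))
    print('jaw z',R[:,2].round(3),'y',R[:,1].round(3),'x',R[:,0].round(4),'jaw deg',round(np.degrees(np.arctan2(R[1,2],R[0,2])),2))
    for T in targets:
        print(T,'->',((R.T@(np.array(T)-o['tool_pos']))/30).round(3))
E
python3 - <<'E'
from h import *
go((537,-108,120),(537,-108,60))
print(get_obs()['tool_pos'],get_obs()['tcp_rot'])
E
```

```text
t 1.7 tcp [182.36 492.34 226.75] F [ 0.59  1.26 -0.33] w 91.94
jaw z [0.347 0.938 0.   ] y [-0.938  0.347  0.   ] x [ 0.e+00  1.e-04 -1.e+00] jaw deg 69.67
(537, -108, 120) -> [  3.556 -18.037 -14.66 ]
(537, -108, 60) -> [  5.556 -18.037 -14.66 ]
[182.36069899 492.34416501 226.74879735] [0.07398319 1.57064955 1.29001807]
```

Emit:
send_rows(series="0.74 3.5 -18.04 -14.66 5;0.74 3.5 -18.04 -14.66 5;0.74 3.5 -18.04 -14.66 5;0.74 3.5 -18.04 -14.66 5;0.74 3.5 -18.04 -14.66 5;0.74 3.5 -18.04 -14.66 5;0.74 3.5 -18.04 -14.66 5;0.74 3.5 -18.04 -14.66 5")

```text
time: 2.7
tool_pos: [434.9, 64.7, 152.3]
tcp_rot: [-0.548, 1.57, 0.231]
contact_force: [0.5, 1.9, 0.9]
grip_width: 80.1
```

Run:
```python
from h import *
go((537,-108,60),(537,-108,6))
```

```text
t 2.7 tcp [434.87  64.72 152.31] F [0.54 1.89 0.86] w 80.11
jaw z [0.711 0.703 0.001] y [-0.703  0.711 -0.001] x [ 1.2e-03  3.0e-04 -1.0e+00] jaw deg 44.66
(537, -108, 60) -> [ 3.079 -6.486 -1.628]
(537, -108, 6) -> [ 4.879 -6.485 -1.63 ]
```

Emit:
send_rows(series="0.74 1.5 -6.48 -1.63 0;0.74 3.08 -6.48 -1.63 0;0.74 3.08 -6.48 -1.63 0;0.74 3.08 -6.48 -1.63 0;0.74 3.08 -6.48 -1.63 0;0.74 3.08 -6.48 -1.63 0")

```text
time: 3.45
tool_pos: [535.4, -105.4, 60.0]
tcp_rot: [1.533, 1.57, 2.313]
contact_force: [-0.1, 0.2, -0.4]
grip_width: 79.6
```

Run:
```python
from h import *
go((537,-108,60),(537,-108,6))
c=capture('side'); u,v=proj(c,[[537,-108,20]])[0].astype(int)
cv2.imwrite('pics/w1.png',cv2.resize(c['pixels'][v-60:v+60,u-60:u+60,::-1],None,fx=4,fy=4))
```

```text
t 3.45 tcp [ 535.4  -105.43   60.03] F [-0.11  0.24 -0.45] w 79.62
jaw z [0.711 0.703 0.   ] y [-0.703  0.711  0.001] x [-4.e-04  5.e-04 -1.e+00] jaw deg 44.67
(537, -108, 60) -> [ 0.001 -0.098 -0.022]
(537, -108, 6) -> [ 1.801 -0.1   -0.022]
```

View pics/w1.png

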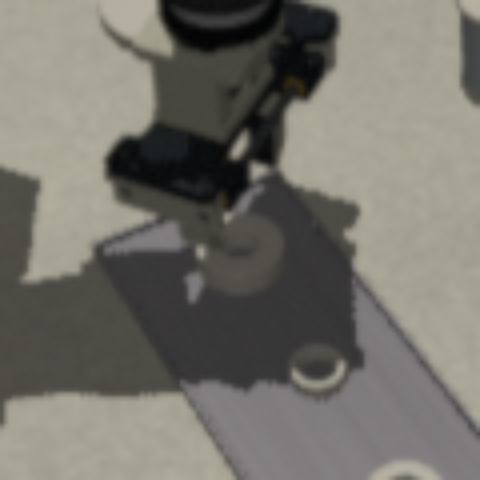

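The fingers straddle the wide collar, which sits in the gripper's shadow at (245,255). I'll go down and squeeze.

Emit:
send_rows(series="0.74 0.9 0 0 0;0.74 1.5 0 0 0;0.74 1.78 0 0 0;0.74 1.78 0 0 0;-1 1.78 0 0 0;-1 1.78 0 0 0;-1 1.78 0 0 0;-1 1.78 0 0 0")

```text
time: 4.5
tool_pos: [536.1, -106.1, 7.1]
tcp_rot: [-1.006, 1.57, -0.226]
contact_force: [-0.8, 0.3, 4.9]
grip_width: 61.0
```

Run:
```python
from h import *
go()
```

```text
t 4.5 tcp [ 536.11 -106.11    7.12] F [-0.77  0.35  4.87] w 61.03
jaw z [0.711 0.703 0.001] y [-0.703  0.711 -0.001] x [ 1.e-03 -2.e-04 -1.e+00] jaw deg 44.67
```

Emit:
send_rows(series="0.6 0 0 0 0;0.6 0 0 0 0;0.6 -0.25 0 0 0;0.6 -0.25 0 0 2;0.6 -0.25 0 0 4;0.6 -0.25 0 0 6;0.6 -0.25 0 0 8;0.6 -0.25 0 0 10")

```text
time: 5.5
tool_pos: [535.9, -106.0, 14.3]
tcp_rot: [0.157, 1.571, 0.058]
contact_force: [-0.0, 0.8, 0.8]
grip_width: 73.4
```

Emit:
send_rows(series="0.6 0 0 0 2;0.6 0 0 0 4;0.6 0 0 0 6;0.6 0 0 0 8;0.6 0 0 0 8;0.6 0.25 0 0 8;-1 0.25 0 0 8;-1 0.25 0 0 8")

```text
time: 6.5
tool_pos: [535.6, -105.9, 6.3]
tcp_rot: [-2.885, 1.57, 2.608]
contact_force: [-0.7, 1.0, 0.6]
grip_width: 61.4
```

Emit:
send_rows(series="-1 0 0 0 0;-1 0 0 0 0")

```text
time: 6.75
tool_pos: [535.8, -106.0, 6.5]
tcp_rot: [1.711, 1.571, 0.92]
contact_force: [-0.6, 0.6, -0.9]
grip_width: 61.6
```

Run:
```python
from h import *
go((577,181,110),(577,181,80))
```

```text
t 6.75 tcp [ 535.77 -105.96    6.49] F [-0.65  0.55 -0.9 ] w 61.58
jaw z [ 0.703 -0.711 -0.   ] y [0.711 0.703 0.   ] x [ 1.e-04  1.e-04 -1.e+00] jaw deg -45.31
(577, 181, 110) -> [-3.449  7.704 -5.834]
(577, 181, 80) -> [-2.449  7.704 -5.834]
```

Emit:
send_rows(series="-1 -1 0 0 0;-1 -2.5 0 0 0;-1 -3.45 2 -1.5 0;-1 -3.45 4 -3 0;-1 -3.45 6 -4.5 0;-1 -3.45 7.73 -5.93 0;-1 -3.45 7.73 -5.93 0;-1 -3.45 7.73 -5.93 0")

```text
time: 7.75
tool_pos: [575.3, 186.9, 109.8]
tcp_rot: [1.941, 1.57, 1.155]
contact_force: [-0.4, 0.2, -0.6]
grip_width: 61.3
```

Run:
```python
from h import *
go((575.5,183.5,110),(575.5,183.5,80))
for n in('top','side'):
    c=capture(n); o=get_obs()['tool_pos']
    for m in cut_out(c,'wide_center'): print(n,m['score'],m['pixels'].sum(),fit(c,m['pixels'],106.5,126.5,31,o[:2]))
    for z in(106.5,126.5):
        pass
    u,v=proj(c,[[575,183,90]])[0].astype(int); u=max(u,60);v=max(v,60)
    im=cv2.resize(c['pixels'][v-60:v+60,u-60:u+60,::-1],None,fx=5,fy=5,interpolation=cv2.INTER_CUBIC)
    for z in(o[2]-3.5,o[2]+16.5):
      for r in (31,13.5):
        q=proj(c,cyl(o[0],o[1],z,z,r)[:90])
        cv2.polylines(im,[((q-[u-60,v-60]+.5)*5).astype(np.int32)],True,(0,255,0) if r>20 else (0,255,255),1)
    cv2.imwrite(f'pics/hold_{n}.png',im)
```

```text
t 7.75 tcp [575.26 186.95 109.84] F [-0.43  0.18 -0.6 ] w 61.34
jaw z [ 0.706 -0.708 -0.   ] y [0.708 0.706 0.001] x [ 3.e-04  7.e-04 -1.e+00] jaw deg -45.05
(575.5, 183.5, 110) -> [-0.006 -0.076  0.087]
(575.5, 183.5, 80) -> [ 0.994 -0.076  0.087]
top 0.64 152 (array([561.46670184, 170.10887468]), 105, 630.7028844616143)
side 0.76 287 (array([571.46596854, 187.76462915]), 293, 286.10572508280165)
```

View pics/hold_top.png

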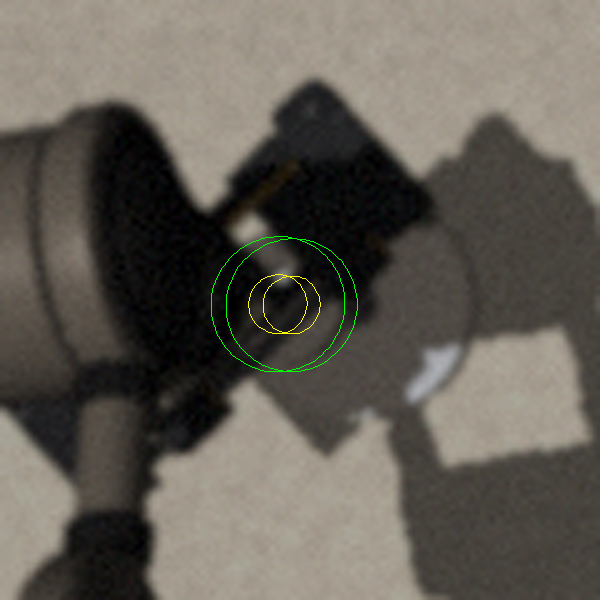

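View pics/hold_side.png

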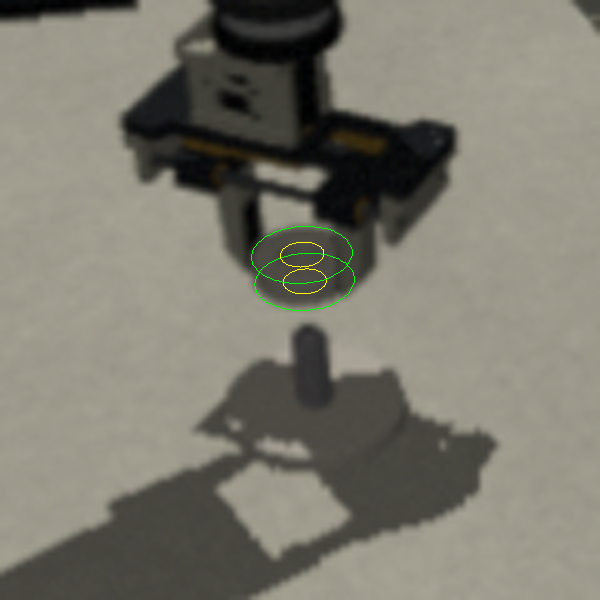

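The side view shows the ring held level over the spigot: ring near (303,270), spigot tip at (308,330). The tray squeeze gave the ring's true position, and correcting the cameras by it puts the seat near (576.3,183.7).

Run:
```python
from h import *
go((576.3,183.7,80),(576.3,183.7,74))
```

```text
t 7.95 tcp [575.46 182.44 109.88] F [ 0.24 -0.46 -0.47] w 61.26
jaw z [ 0.702 -0.712 -0.   ] y [ 0.712  0.702 -0.001] x [-5.e-04 -3.e-04 -1.e+00] jaw deg -45.39
(576.3, 183.7, 80) -> [ 0.996  0.05  -0.01 ]
(576.3, 183.7, 74) -> [ 1.196  0.05  -0.01 ]
```

Emit:
send_rows(series="-1 0.5 0.05 -0.01 0;-1 1 0.05 -0.01 0;-1 1.2 0.05 -0.01 0;-1 1.2 0.05 -0.01 0;-1 1.2 0.05 -0.01 0")

```text
time: 8.57
tool_pos: [576.7, 184.9, 74.3]
tcp_rot: [1.116, 1.57, 0.325]
contact_force: [-0.0, 0.4, 0.2]
grip_width: 61.4
```

Emit:
send_rows(series="-1 0.1 0 0 0;-1 0.1 0 0 0")

```text
time: 8.82
tool_pos: [576.4, 184.9, 71.0]
tcp_rot: [2.31, 1.571, 1.519]
contact_force: [0.6, -0.0, -0.9]
grip_width: 61.1
```

Emit:
send_rows(series="-1 0.1 0 0 0;-1 0.1 0 0 0")

```text
time: 9.07
tool_pos: [576.3, 184.8, 67.7]
tcp_rot: [-2.403, 1.57, 3.089]
contact_force: [0.8, -0.4, -0.6]
grip_width: 61.5
```

Emit:
send_rows(series="-1 0.07 -0.01 0.01 0;-1 0.07 -0.01 0.01 0")

```text
time: 9.32
tool_pos: [576.4, 184.1, 66.0]
tcp_rot: [-1.219, 1.57, -2.01]
contact_force: [-1.3, -0.8, 1.3]
grip_width: 61.6
```

Emit:
send_rows(series="-1 0.07 0 0 0;-1 0.07 0 0 0")

```text
time: 9.57
tool_pos: [576.0, 183.9, 63.4]
tcp_rot: [-1.815, 1.569, -2.607]
contact_force: [-1.5, -3.3, 0.4]
grip_width: 61.2
```

Emit:
send_rows(series="-1 0.07 0 0 0;-1 0.07 0 0 0")

```text
time: 9.82
tool_pos: [575.9, 183.9, 61.2]
tcp_rot: [-1.862, 1.569, -2.654]
contact_force: [-3.4, -5.0, 0.5]
grip_width: 61.7
```

It's on the spigot, with a side force along −tool y. I'll ease that way.

Emit:
send_rows(series="-1 0 -0.03 0 0;-1 0 -0.03 0 0;-1 0.1 -0.03 0 0;-1 0.1 -0.03 0 0")

```text
time: 10.32
tool_pos: [575.7, 183.8, 58.4]
tcp_rot: [-2.369, 1.571, 3.123]
contact_force: [-0.7, -2.2, 0.0]
grip_width: 61.4
```

Emit:
send_rows(series="-1 0.2 0 0 0;-1 0.2 0 0 0")

```text
time: 10.58
tool_pos: [575.5, 183.8, 51.9]
tcp_rot: [-2.356, 1.57, 3.136]
contact_force: [0.1, -2.5, -1.7]
grip_width: 61.7
```

Emit:
send_rows(series="-1 0.2 -0.02 0.02 0;-1 0.4 -0.02 0.02 0;-1 0.6 -0.02 0.02 0;-1 0.8 -0.02 0.02 0;-1 0.9 -0.02 0.02 0;-1 1 -0.02 0.02 0;-1 1.05 -0.02 0.02 0;-1 1.05 -0.02 0.02 0")

```text
time: 11.58
tool_pos: [575.8, 183.0, 21.2]
tcp_rot: [1.682, 1.571, 0.89]
contact_force: [-0.4, 0.2, -1.0]
grip_width: 61.5
```

Emit:
send_rows(series="-1 0.05 0 0 0;-1 0.05 0 0 0")

```text
time: 11.82
tool_pos: [575.8, 182.9, 19.7]
tcp_rot: [2.69, 1.571, 1.899]
contact_force: [0.9, -0.2, -1.5]
grip_width: 61.4
```

Emit:
send_rows(series="-1 0.04 0 0 0;-1 0.04 0 0 0")

```text
time: 12.08
tool_pos: [575.7, 182.9, 18.4]
tcp_rot: [-2.729, 1.571, 2.763]
contact_force: [-0.4, 0.8, -0.5]
grip_width: 61.7
```

Emit:
send_rows(series="-1 0.04 0 0 0;-1 0.04 0 0 0")

```text
time: 12.32
tool_pos: [575.7, 182.9, 17.2]
tcp_rot: [-2.686, 1.571, 2.806]
contact_force: [1.1, -0.4, -1.3]
grip_width: 61.4
```

Emit:
send_rows(series="0.6 0 0 0 0;0.6 0 0 0 0;0.6 0 0 0 0;0.6 -1 0 0 0;0.6 -2 0 0 0;0.6 -3.2 0 0 0;0.6 -3.2 0 0 0")

```text
time: 13.2
tool_pos: [577.7, 183.3, 116.5]
tcp_rot: [0.983, 1.564, 0.192]
contact_force: [-0.3, -0.3, -0.7]
grip_width: 73.6
```

Run:
```python
from h import *
go((564,-338,110),(549,-222,110))
```

```text
t 13.2 tcp [577.7  183.32 116.52] F [-0.3  -0.33 -0.73] w 73.64
jaw z [ 0.703 -0.711  0.004] y [0.711 0.703 0.005] x [ 0.0065  0.0013 -1.    ] jaw deg -45.33
(564, -338, 110) -> [  0.193 -12.543  12.036]
(549, -222, 110) -> [  0.194 -10.18    8.934]
```

Emit:
send_rows(series="0.5 0.2 -12.57 12 -18;0.5 0.2 -12.57 12 -18;0.5 0.2 -12.57 12 -18;0.5 0.2 -12.57 12 -18;0.5 0.2 -12.57 12 -18;0.5 0.2 -12.57 12 -18;0.5 0.2 -12.57 12 -18;0.5 0.2 -12.57 12 -18")

```text
time: 14.2
tool_pos: [561.7, -292.0, 106.7]
tcp_rot: [1.72, 1.569, 2.355]
contact_force: [1.3, -0.1, -0.0]
grip_width: 68.5
```

Run:
```python
from h import *
c=capture('side'); u,v=proj(c,[[576,184,40]])[0].astype(int)
cv2.imwrite('pics/s1.png',cv2.resize(c['pixels'][v-40:v+40,u-40:u+40,::-1],None,fx=6,fy=6,interpolation=cv2.INTER_CUBIC))
c=capture('top');
cv2.imwrite('pics/t1.png',cv2.resize(c['pixels'][:,:,::-1],None,fx=1.5,fy=1.5))
go((563,-339,60))
```

```text
t 14.3 tcp [ 560.97 -296.7   106.41] F [ 1.09 -0.   -0.89] w 68.6
jaw z [ 0.809  0.588 -0.001] y [-0.588  0.809 -0.001] x [-4.0e-04 -1.7e-03 -1.0e+00] jaw deg 36.02
(563, -339, 60) -> [ 1.549 -1.179 -0.773]
```

View pics/s1.png

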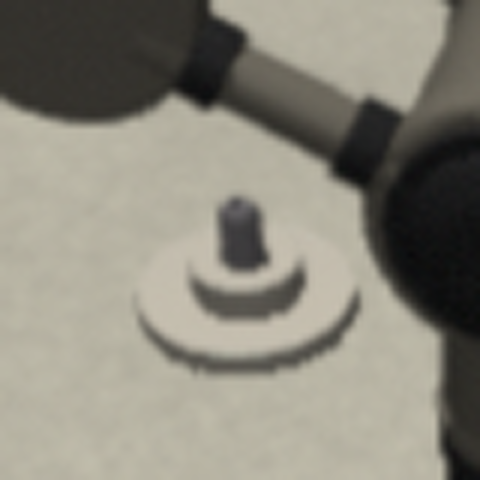

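View pics/t1.png

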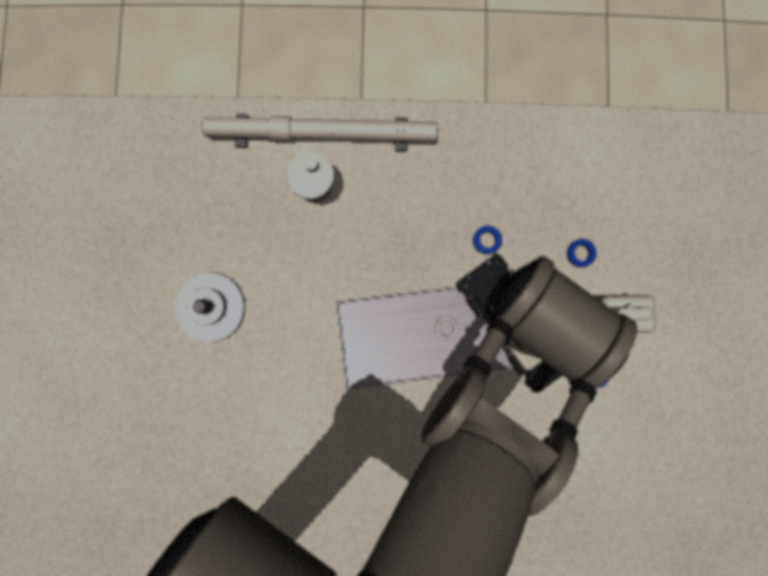

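The wide collar sits flat on the foot at (245,280), with the spigot through it. In the top view a wrist link appears close to the dispenser, so I'll check the clearance from the side.

Run:
```python
from h import *
c=capture('side')
cv2.imwrite('pics/s2.png',cv2.resize(c['pixels'][:,:,::-1],None,fx=1.5,fy=1.5))
print(get_obs()['joint_positions'].round(3))
```

```text
[-0.603  0.646  1.362 -0.     1.135 -1.227]
```

View pics/s2.png

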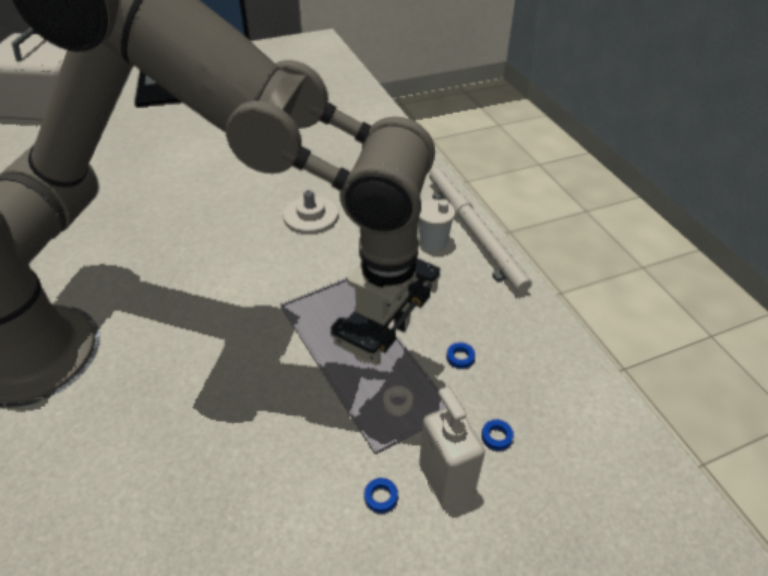

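The link is well above the dispenser (cylinder at (390,175), dispenser top at (455,400)), so clearance is enough. Next I'll go over the middle collar.

Emit:
send_rows(series="0.5 0.5 -1.1 -0.75 -1.7;0.5 1.55 -1.18 -0.77 -1.7;0.5 1.55 -1.18 -0.77 -1.7;0.5 1.55 -1.18 -0.77 -1.7")

```text
time: 14.85
tool_pos: [565.0, -331.5, 61.9]
tcp_rot: [0.082, 1.57, 0.86]
contact_force: [-0.4, -0.4, 0.1]
grip_width: 69.1
```

Run:
```python
from h import *
c=capture('side'); u,v=proj(c,[[563,-339,30]])[0].astype(int)
cv2.imwrite('pics/s3.png',cv2.resize(c['pixels'][v-50:v+50,u-50:u+50,::-1],None,fx=5,fy=5,interpolation=cv2.INTER_CUBIC))
go((563,-339,60),(563,-339,5.5))
```

```text
t 14.9 tcp [ 565.34 -331.85   62.51] F [ 0.43 -0.3   0.16] w 68.77
jaw z [0.712 0.702 0.   ] y [-0.702  0.712 -0.001] x [ 1.2e-03 -6.0e-04 -1.0e+00] jaw deg 44.6
(563, -339, 60) -> [ 0.084 -0.115 -0.223]
(563, -339, 5.5) -> [ 1.9   -0.113 -0.224]
```

View pics/s3.png

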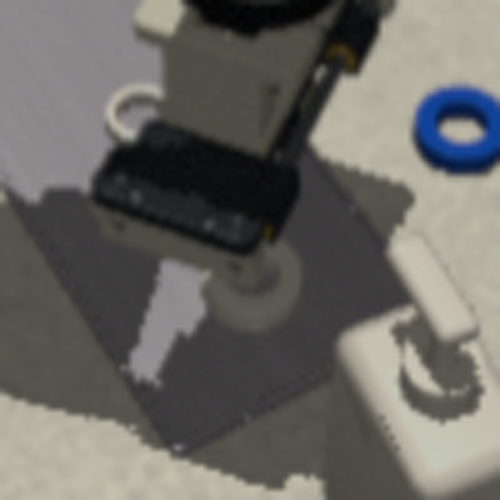

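The middle collar is at (252,285), just beyond the jaws, as expected from the 7 mm offset. The dispenser is clear of the gripper.

Emit:
send_rows(series="0.4 0.6 -0.11 -0.22 0;0.4 0.6 -0.11 -0.22 0;0.4 0.6 -0.11 -0.22 0")

```text
time: 15.28
tool_pos: [562.1, -339.7, 43.2]
tcp_rot: [1.295, 1.57, 2.072]
contact_force: [1.2, 0.4, 0.8]
grip_width: 64.0
```

Run:
```python
from h import *
go((563,-339,6))
```

```text
t 15.275 tcp [ 562.05 -339.67   43.17] F [1.15 0.43 0.83] w 64.0
jaw z [0.713 0.701 0.   ] y [-0.701  0.713  0.   ] x [-2.e-04  3.e-04 -1.e+00] jaw deg 44.54
(563, -339, 6) -> [ 1.239 -0.007  0.038]
```

Emit:
send_rows(series="0.4 0.6 0 0.03 0;0.4 1 0 0.03 0;0.4 1.24 0 0.03 0;0.4 1.24 0 0.03 0;-1 1.24 0 0.03 0;-1 1.24 0 0.03 0;-1 1.24 0 0.03 0;-1 1.24 0 0.03 0")

```text
time: 16.27
tool_pos: [563.1, -339.2, 6.6]
tcp_rot: [-1.343, 1.57, -0.565]
contact_force: [0.5, -0.8, 3.5]
grip_width: 49.2
```

Emit:
send_rows(series="0.3 0 0 0 0;0.3 0 0 0 0;0.3 -0.18 0 0 0;0.3 -0.18 0 0 2;0.3 -0.18 0 0 4;0.3 -0.18 0 0 6;0.3 -0.18 0 0 8;0.3 -0.18 0 0 10")

```text
time: 17.27
tool_pos: [562.9, -339.0, 11.8]
tcp_rot: [-0.169, 1.571, -0.269]
contact_force: [-0.6, 0.4, 0.6]
grip_width: 59.8
```

Emit:
send_rows(series="0.3 0 0 0 2;0.3 0 0 0 4;0.3 0 0 0 4;0.3 0.19 0 0 4;0.3 0.19 0 0 4;-1 0.19 0 0 4;-1 0.19 0 0 4;-1 0.19 0 0 4")

```text
time: 18.27
tool_pos: [562.8, -339.0, 5.9]
tcp_rot: [0.832, 1.571, 0.388]
contact_force: [-0.9, 0.1, -0.7]
grip_width: 49.4
```

Emit:
send_rows(series="-1 0 0 0 0;-1 0 0 0 0")

```text
time: 18.52
tool_pos: [562.8, -339.0, 5.8]
tcp_rot: [1.217, 1.571, 0.773]
contact_force: [-0.1, -0.2, -0.2]
grip_width: 49.6
```

Run:
```python
from h import *
go((575.7,183.1,115))
```

```text
t 18.525 tcp [ 562.8  -339.      5.81] F [-0.08 -0.17 -0.2 ] w 49.56
jaw z [ 0.903 -0.429  0.   ] y [0.429 0.903 0.   ] x [ 0.  0. -1.] jaw deg -25.43
(575.7, 183.1, 115) -> [-3.639 15.901 -7.086]
```

Emit:
send_rows(series="-1 -1 0 0 0;-1 -2.5 0 0 0;-1 -3.6 1 -0.5 0;-1 -3.6 15.9 -7.1 0;-1 -3.6 15.9 -7.1 0;-1 -3.6 15.9 -7.1 0;-1 -3.6 15.9 -7.1 0;-1 -3.6 15.9 -7.1 0")

```text
time: 19.52
tool_pos: [570.5, 8.8, 114.1]
tcp_rot: [0.517, 1.57, 0.073]
contact_force: [1.4, 0.5, -0.6]
grip_width: 49.4
```

Run:
```python
from h import *
go((575.7,183.1,100))
```

```text
t 19.525 tcp [570.47   8.84 114.13] F [ 1.36  0.45 -0.63] w 49.42
jaw z [ 0.903 -0.43   0.001] y [0.43  0.903 0.   ] x [ 7.e-04  1.e-04 -1.e+00] jaw deg -25.45
(575.7, 183.1, 100) -> [ 0.471  5.32  -2.339]
```

Emit:
send_rows(series="-1 0.1 5.1 -2.24 0;-1 0.3 5.1 -2.24 0;-1 0.45 5.1 -2.24 0;-1 0.45 5.1 -2.24 0;-1 0.45 5.1 -2.24 0;-1 0.45 5.1 -2.24 0")

```text
time: 20.27
tool_pos: [575.9, 172.6, 100.6]
tcp_rot: [0.116, 1.57, -0.329]
contact_force: [0.8, -0.2, 0.1]
grip_width: 49.3
```

Run:
```python
from h import *
go((575.7,183.1,76))
```

```text
t 20.275 tcp [575.87 172.62 100.61] F [ 0.84 -0.19  0.13] w 49.32
jaw z [ 0.902 -0.431  0.   ] y [0.431 0.902 0.   ] x [ 3.e-04 -1.e-04 -1.e+00] jaw deg -25.53
(575.7, 183.1, 76) -> [ 0.82   0.313 -0.156]
```

Emit:
send_rows(series="-1 0.2 0.31 -0.15 0;-1 0.4 0.31 -0.15 0;-1 0.4 0.31 -0.15 0;-1 0.4 0.31 -0.15 0")

```text
time: 20.78
tool_pos: [575.5, 184.2, 88.3]
tcp_rot: [-2.778, 1.571, 3.061]
contact_force: [0.0, 0.5, -0.8]
grip_width: 49.2
```

Run:
```python
from h import *
go((575.7,183.1,70))
```

```text
t 20.775 tcp [575.52 184.16  88.25] F [ 0.03  0.47 -0.83] w 49.19
jaw z [ 0.903 -0.43  -0.   ] y [ 0.43   0.903 -0.   ] x [-1.e-04  0.e+00 -1.e+00] jaw deg -25.44
(575.7, 183.1, 70) -> [ 0.608 -0.029  0.021]
```

Emit:
send_rows(series="-1 0.2 -0.03 0.02 0;-1 0.4 -0.03 0.02 0;-1 0.6 -0.03 0.02 0;-1 0.6 -0.03 0.02 0;-1 0.6 -0.03 0.02 0")

```text
time: 21.4
tool_pos: [575.7, 183.2, 70.4]
tcp_rot: [1.236, 1.571, 0.792]
contact_force: [-0.7, 0.1, -0.1]
grip_width: 49.5
```

Emit:
send_rows(series="-1 0.1 0 0 0;-1 0.2 0 0 0;-1 0.2 0 0 0")

```text
time: 21.78
tool_pos: [575.5, 183.2, 64.0]
tcp_rot: [-2.612, 1.57, -3.055]
contact_force: [-0.2, -0.6, -0.2]
grip_width: 49.3
```

Emit:
send_rows(series="-1 0.1 0 0 0;-1 0.1 0 0 0")

```text
time: 22.02
tool_pos: [575.5, 183.2, 61.1]
tcp_rot: [-2.615, 1.57, -3.059]
contact_force: [-0.4, -0.4, 0.4]
grip_width: 49.4
```

Threaded with no force. Going down to about 38, 1 mm above the wide collar.

Emit:
send_rows(series="-1 0.15 0 0 0;-1 0.3 0 0 0;-1 0.45 0 0 0;-1 0.6 0 0 0;-1 0.7 0 0 0;-1 0.77 0 0 0;-1 0.77 0 0 0;-1 0.77 0 0 0")

```text
time: 23.02
tool_pos: [575.8, 183.2, 38.4]
tcp_rot: [0.816, 1.57, 0.372]
contact_force: [-0.6, 0.7, -1.0]
grip_width: 49.4
```

Emit:
send_rows(series="-1 0.03 0 0 0;-1 0.03 0 0 0")

```text
time: 23.28
tool_pos: [575.7, 183.2, 37.3]
tcp_rot: [1.475, 1.571, 1.031]
contact_force: [0.9, 0.2, 0.1]
grip_width: 49.4
```

Emit:
send_rows(series="0.4 0 0 0 0;0.4 0 0 0 0;0.4 0 0 0 0;0.4 -1 0 0 0;0.4 -2 0 0 0;0.2 -2.6 0 0 0;0.2 -2.6 0 0 0;0.2 -2.6 0 0 0")

```text
time: 24.28
tool_pos: [575.1, 183.1, 114.4]
tcp_rot: [-2.561, 1.569, -3.005]
contact_force: [-0.1, 0.9, -0.5]
grip_width: 54.9
```

Run:
```python
from h import *
go((549.8,-220.5,100))
```

```text
t 24.275 tcp [575.12 183.09 114.42] F [-0.11  0.95 -0.47] w 54.92
jaw z [ 0.903 -0.43  -0.001] y [ 0.43   0.903 -0.001] x [-1.4e-03 -2.0e-04 -1.0e+00] jaw deg -25.44
(549.8, -220.5, 100) -> [  0.484 -12.511   5.017]
```

Emit:
send_rows(series="0.3 0.4 -12.5 5 0;0.3 0.4 -12.5 5 0;0.3 0.4 -12.5 5 0;0.3 0.4 -12.5 5 0;0.3 0.4 -12.5 5 0;0.3 0.4 -12.5 5 0;0.3 0.4 -12.5 5 0;0.3 0.4 -12.5 5 0")

```text
time: 25.28
tool_pos: [549.1, -221.8, 101.8]
tcp_rot: [3.1, 1.569, 2.652]
contact_force: [0.3, 0.2, -0.4]
grip_width: 59.6
```

Run:
```python
from h import *
c=capture('side'); u,v=proj(c,[[576,184,40]])[0].astype(int)
cv2.imwrite('pics/s4.png',cv2.resize(c['pixels'][v-40:v+40,u-40:u+40,::-1],None,fx=6,fy=6,interpolation=cv2.INTER_CUBIC))
go((549.8,-220.5,40))
```

```text
t 25.325 tcp [ 549.27 -220.09  101.96] F [ 0.51  0.25 -0.45] w 59.8
jaw z [ 0.902 -0.431 -0.002] y [0.431 0.902 0.001] x [-0.0019  0.0016 -1.    ] jaw deg -25.55
(549.8, -220.5, 40) -> [ 2.065 -0.006  0.027]
```

View pics/s4.png

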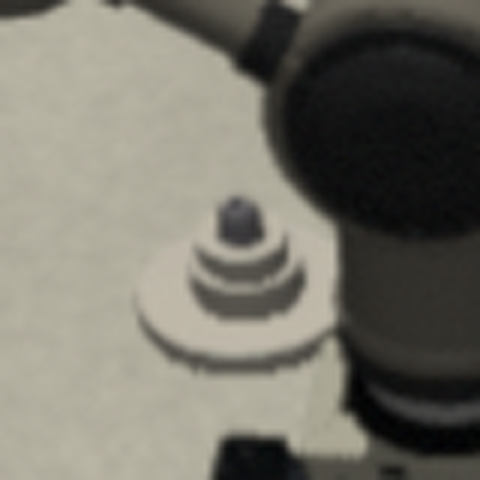

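The middle collar (≈(242,250)) sits flat on the wide one (≈(245,285)). Next is the narrow collar.

Emit:
send_rows(series="0.3 1 0 0.02 0;0.3 2 0 0.02 0;0.3 2 0 0.02 0;0.3 2 0 0.02 0")

```text
time: 25.82
tool_pos: [551.3, -219.4, 44.1]
tcp_rot: [0.16, 1.57, -0.282]
contact_force: [0.7, -0.2, 0.6]
grip_width: 60.2
```

Run:
```python
from h import *
c=capture('side'); u,v=proj(c,[[549,-221,20]])[0].astype(int)
cv2.imwrite('pics/s5.png',cv2.resize(c['pixels'][v-50:v+50,u-50:u+50,::-1],None,fx=5,fy=5,interpolation=cv2.INTER_CUBIC))
go((549.8,-220.5,5.5))
```

```text
t 25.875 tcp [ 551.5  -219.72   44.53] F [-0.78  0.15 -0.1 ] w 59.64
jaw z [ 0.903 -0.429  0.002] y [0.429 0.903 0.   ] x [ 1.7e-03 -7.0e-04 -1.0e+00] jaw deg -25.38
(549.8, -220.5, 5.5) -> [ 1.301 -0.048 -0.042]
```

View pics/s5.png

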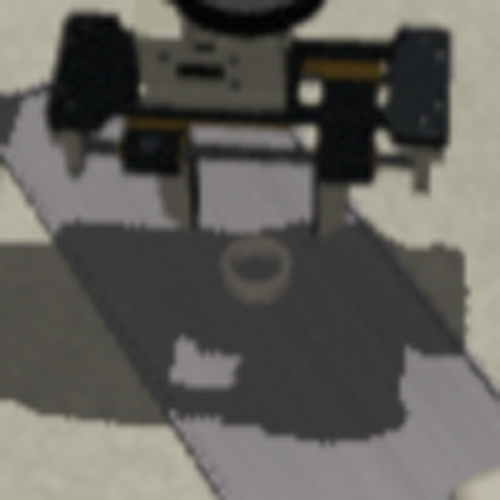

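The narrow collar at (256,270) is centred between the fingers, so I'll go down and squeeze.

Emit:
send_rows(series="0.2 0.5 -0.03 -0.03 0;0.2 1 -0.03 -0.03 0;0.2 1.29 -0.03 -0.03 0;0.2 1.29 -0.03 -0.03 0;-1 1.29 -0.03 -0.03 0;-1 1.29 -0.03 -0.03 0;-1 1.29 -0.03 -0.03 0;-1 1.29 -0.03 -0.03 0")

```text
time: 26.88
tool_pos: [549.4, -220.5, 4.6]
tcp_rot: [1.418, 1.571, 0.975]
contact_force: [0.4, -1.1, -0.7]
grip_width: 36.0
```

Emit:
send_rows(series="0.1 0 0 0 0;0.1 0 0 0 0;0.1 0 0 0 0;0.1 -0.05 0 0 -2;0.1 -0.05 0 0 -4;0.1 -0.05 0 0 -6;0.1 -0.05 0 0 -8;0.1 -0.05 0 0 -10")

```text
time: 27.88
tool_pos: [549.4, -220.5, 6.1]
tcp_rot: [0.494, 1.571, 0.928]
contact_force: [0.1, 0.1, -0.5]
grip_width: 50.4
```

Emit:
send_rows(series="0.1 0 0 0 -2;0.1 0 0 0 -4;0.1 0 0 0 -6;0.1 0 0 0 -8;0.1 0.05 0 0 -8;-1 0.05 0 0 -8;-1 0.05 0 0 -8;-1 0.05 0 0 -8")

```text
time: 28.88
tool_pos: [549.4, -220.6, 4.6]
tcp_rot: [0.161, 1.571, 1.287]
contact_force: [0.6, 0.2, 0.4]
grip_width: 35.7
```

Emit:
send_rows(series="-1 0 0 0 0;-1 0 0 0 0")

```text
time: 29.12
tool_pos: [549.4, -220.5, 4.6]
tcp_rot: [-0.048, 1.571, 1.079]
contact_force: [-0.3, 0.2, -0.0]
grip_width: 35.9
```

Run:
```python
from h import *
go((575.7,183.1,115))
```

```text
t 29.125 tcp [ 549.42 -220.54    4.6 ] F [-0.28  0.23 -0.02] w 35.9
jaw z [0.43  0.903 0.   ] y [-0.903  0.43  -0.   ] x [ 0.e+00  1.e-04 -1.e+00] jaw deg 64.55
(575.7, 183.1, 115) -> [-3.679  4.991 12.526]
```

Emit:
send_rows(series="-1 -0.6 0 0 0;-1 -2 0 0 0;-1 -3.6 0.5 1 0;-1 -3.6 4.95 12.4 0;-1 -3.6 4.95 12.4 0;-1 -3.6 4.95 12.4 0;-1 -3.6 4.95 12.4 0;-1 -3.6 4.95 12.4 0")

```text
time: 30.12
tool_pos: [571.5, 126.7, 114.3]
tcp_rot: [-1.027, 1.569, 0.1]
contact_force: [0.6, 0.6, 0.1]
grip_width: 35.8
```

Run:
```python
from h import *
go((575.7,183.1,100))
```

```text
t 30.125 tcp [571.46 126.72 114.3 ] F [0.61 0.56 0.12] w 35.82
jaw z [0.43  0.903 0.001] y [-0.903  0.43  -0.002] x [ 2.1e-03  2.0e-04 -1.0e+00] jaw deg 64.55
(575.7, 183.1, 100) -> [0.477 0.681 1.757]
```

Emit:
send_rows(series="-1 0.2 0.6 1.6 0;-1 0.47 0.6 1.6 0;-1 0.47 0.6 1.6 0;-1 0.47 0.6 1.6 0;-1 0.47 0.6 1.6 0")

```text
time: 30.75
tool_pos: [575.9, 174.5, 99.1]
tcp_rot: [-0.958, 1.57, 0.167]
contact_force: [-0.4, -0.2, 0.8]
grip_width: 36.0
```

Run:
```python
from h import *
c=capture('side'); u,v=proj(c,[[576,184,60]])[0].astype(int)
cv2.imwrite('pics/s6.png',cv2.resize(c['pixels'][v-50:v+50,u-50:u+50,::-1],None,fx=5,fy=5,interpolation=cv2.INTER_CUBIC))
go((575.7,183.1,80))
```

```text
t 30.8 tcp [575.89 174.67  99.04] F [-0.14 -0.2   0.09] w 35.91
jaw z [0.431 0.902 0.   ] y [-0.902  0.431 -0.001] x [ 7.e-04  1.e-04 -1.e+00] jaw deg 64.47
(575.7, 183.1, 80) -> [0.635 0.127 0.251]
```

View pics/s6.png

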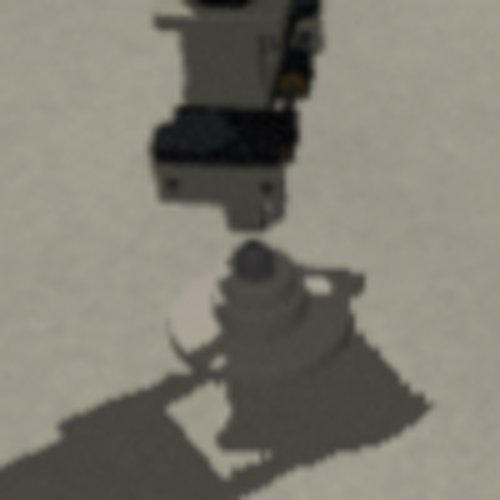

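The held ring is hidden behind the near finger at (255,210), but the 36 mm opening shows it is held.

Emit:
send_rows(series="-1 0.2 0.12 0.25 0;-1 0.4 0.12 0.25 0;-1 0.4 0.12 0.25 0;-1 0.4 0.12 0.25 0")

```text
time: 31.3
tool_pos: [575.5, 184.1, 86.4]
tcp_rot: [1.946, 1.571, 3.073]
contact_force: [0.5, -0.4, 0.2]
grip_width: 36.3
```

Run:
```python
from h import *
go((575.7,183.1,72))
```

```text
t 31.3 tcp [575.47 184.09  86.43] F [ 0.54 -0.4   0.16] w 36.3
jaw z [ 0.429  0.903 -0.   ] y [-0.903  0.429  0.   ] x [-2.e-04  0.e+00 -1.e+00] jaw deg 64.57
(575.7, 183.1, 72) -> [ 0.481 -0.021 -0.027]
```

Emit:
send_rows(series="-1 0.2 -0.02 -0.03 0;-1 0.4 -0.02 -0.03 0;-1 0.55 -0.02 -0.03 0;-1 0.55 -0.02 -0.03 0;-1 0.55 -0.02 -0.03 0")

```text
time: 31.92
tool_pos: [575.7, 183.1, 70.1]
tcp_rot: [-0.654, 1.571, 0.473]
contact_force: [-0.1, 0.4, 0.6]
grip_width: 35.9
```

Emit:
send_rows(series="-1 0.1 0 0 0;-1 0.2 0 0 0;-1 0.2 0 0 0")

```text
time: 32.3
tool_pos: [575.4, 183.0, 63.7]
tcp_rot: [2.129, 1.57, -3.028]
contact_force: [-0.0, -0.1, 0.3]
grip_width: 35.9
```

Emit:
send_rows(series="-1 0.1 0 0 0;-1 0.1 0 0 0;-1 0.1 0 0 0")

```text
time: 32.67
tool_pos: [575.7, 183.0, 61.0]
tcp_rot: [-0.228, 1.571, 0.899]
contact_force: [-0.3, 0.1, -0.4]
grip_width: 36.0
```

Emit:
send_rows(series="-1 0.1 0 0 0;-1 0.2 0 0 0;-1 0.28 0 0 0;-1 0.28 0 0 0;-1 0.28 0 0 0")

```text
time: 33.3
tool_pos: [575.7, 183.0, 52.7]
tcp_rot: [-0.573, 1.571, 0.554]
contact_force: [0.4, 0.5, -0.5]
grip_width: 35.9
```

Emit:
send_rows(series="-1 0.03 0 0 0;-1 0.03 0 0 0")

```text
time: 33.55
tool_pos: [575.7, 183.0, 51.7]
tcp_rot: [-0.114, 1.571, 1.013]
contact_force: [0.8, 0.7, -0.4]
grip_width: 36.2
```

Emit:
send_rows(series="0.1 0 0 0 0;0.1 0 0 0 0;0.1 0 0 0 0;0.1 -1 0 0 0;0.1 -2 0 0 0;0.1 -3 0 0 0;0.1 -3 0 0 0;0.1 -3 0 0 0")

```text
time: 34.55
tool_pos: [575.1, 182.9, 140.8]
tcp_rot: [2.15, 1.569, -3.006]
contact_force: [0.5, -0.5, -0.6]
grip_width: 49.8
```

Emit:
send_rows(series="0.1 0 3 -6 0;0.1 0 3 -6 0;0.1 0 3 -6 0;0.1 0 3 -6 0;0.1 0 3 -6 0;0.1 0 3 -6 0")

```text
time: 35.3
tool_pos: [418.4, 59.6, 141.6]
tcp_rot: [-0.816, 1.57, 0.312]
contact_force: [0.5, 0.2, 0.3]
grip_width: 50.3
```

Run:
```python
from h import *
for n in('top','side'):
    c=capture(n); u,v=proj(c,[[576,184,40]])[0].astype(int)
    cv2.imwrite(f'pics/e_{n}.png',cv2.resize(c['pixels'][v-40:v+40,u-40:u+40,::-1],None,fx=7,fy=7,interpolation=cv2.INTER_CUBIC))
    cv2.imwrite(f'pics/f_{n}.png',cv2.resize(c['pixels'][:,:,::-1],None,fx=1.2,fy=1.2))
go()
```

```text
t 35.4 tcp [418.13  59.68 141.5 ] F [ 1.36  0.04 -0.19] w 50.45
jaw z [0.429 0.903 0.   ] y [-0.903  0.429 -0.   ] x [ 3.e-04  2.e-04 -1.e+00] jaw deg 64.62
```

View pics/e_side.png

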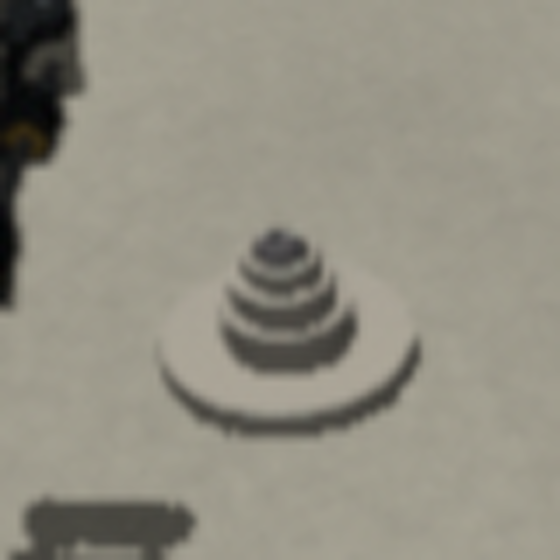

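View pics/e_top.png

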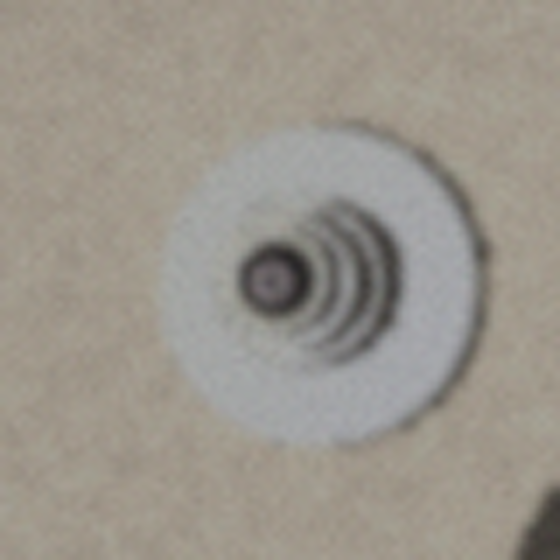

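View pics/f_side.png

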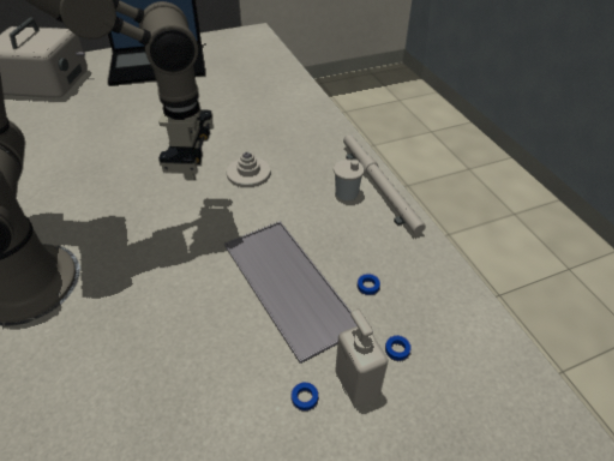

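The side crop shows three level tiers, wide (288,345), middle (282,300) and narrow (280,265), with the spigot tip at (280,240). The tray is empty, the bystanders haven't moved, and the gripper is clear.

Run:
```python
from plant import *
print(close_job())
```

```text
the job is handed in; nothing more can be done
None
```

The nebuliser stand is back together. The wide, middle and narrow collars are on the spigot in that order, and I handed the job in at about 35 s of the 72 s allowed.

- **Placing:** I squeezed each collar from two directions in the tray to centre it in the gripper. I then threaded it down by small steps and let it go within about 1 mm of its seat. The wide collar met a side force of about 6 N while being threaded, and I eased that off. The other two went on with no noticeable force.
- **Last checks:** Both cameras show three level tiers with the spigot tip above them and the gripper clear. The side view shows the tray empty and the dispenser, cup and blue rings where they were. I judged this by eye and didn't measure the final height of the stack.
- **Disagreements:**
  - The top camera's position for the wide collar was about 4 mm off from where the gripper found it, so I corrected my estimate of the stand's position for that.
  - The gripper read about 36 mm on the 38 mm narrow collar, the same from both directions. I took that as give in the fingers.

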